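# Zero the load gauge, then hold a bracket pressed against it

### The job

On the load fixture, first turn the tare knob until its red pointer stands at the green zero mark, with the gauge still unloaded. Then set the aluminium bracket flat on the bed with its bolt holes over the two slots and its tall face square against the brass plate, and press it home with a steady 10 N (red flag in the green zone, never past 20 N). Finish while still holding it pressed there, as a third hand for the colleague who will screw it down, and leave the other things where they stand.

Things in the scene. Friction and masses are not known exactly. Their poses are not given: they have to be found in the camera images.
- fixture: Load fixture, fixed to the granite plate. Origin on the granite, under the bed's centre line. Steel bed 90 mm wide (x), from y = -70 to +220 mm, top 15 mm above the origin, with two dark slots along y at x = +-21 mm. The grey gauge head, 80 mm wide, stands on it from y = +105 to +215 mm, top at z = 75 mm. Pressing direction is the fixture's +y; the bed is clear from y = -70 mm to the brass plate.
- load_plate: Brass plate of the gauge on its spring stem, 52 mm wide (x), 10 mm thick, 40 mm high, 10 to 50 mm above the bed. Origin at the centre of its free face, which looks along the fixture's -y; axes parallel to the fixture's. Unloaded, the face is at fixture (0, 50, 45) mm; it slides along +y.
- load_stem (a joint): Travel of the brass plate in m: 0 unloaded, grows as it is pushed along the fixture's +y, 0.038 at its end. Spring 500 N/m: 10 N at 0.020. A thin red flag bar across the white scale on the head's front top edge moves with it; at 0.015 to 0.025 (7.5 to 12.5 N) it is over the green zone. The flag is carried by a thin red rod that joins the stem just behind the plate.
- tare_knob (a joint): Angle of the tare knob in rad, anticlockwise from above positive; 0 = pointer at the green zero mark, on the fixture's -x side of the white dial. Range -1.4 to 1.6; starts positive, at 0.5 to 1.2, so it is turned clockwise. Light friction, stays where it is left.
- knob_grip (a point): Grip point on the knob's axis, at fixture (0, 184, 99) mm. The knob is a black bar 44 mm long, 14 mm thick, 30 mm high (fixture z = 82 to 112 mm); its x axis lies along the bar, a red line and tip mark the pointer end, its -x end. At joint value 0 its axes are parallel to the fixture's.
- bracket: Loose aluminium bracket, about 0.3 kg. Origin at the centre of its underside. Foot 60 (x) x 80 (y) x 10 mm; upright plate 60 wide, 10 thick, to 60 mm high at its +y end; rib 14 mm thick (x), 10 to 55 mm high, along the middle from y = -34 to +30 mm, to be gripped across x. Two bolt holes in the foot at x = +-21 mm. Starts standing on its foot on the granite, clear of the fixture. In place its y points along the fixture's +y.
- bracket_face (a point): Centre of the outer side of the bracket's tall face, at bracket (0, 40, 30) mm.
- case_a: Bystander, to be left alone: round blue case with black lid, 76 mm diameter, 32 mm high. Origin at the centre of its underside.
- case_b: Bystander, to be left alone: second round blue case with black lid, the same size. Origin at the centre of its underside.
- square: Bystander, to be left alone: upright steel cylinder, 50 mm diameter, 90 mm high. Origin at the centre of its underside.
- ring: Bystander, to be left alone: flat steel ring, 80 mm outside, 56 mm inside, 18 mm high. Origin at the centre of its underside.
- v_block: Bystander, to be left alone: bright steel V-block, 70 x 50 x 46 mm, its V along its x. Origin at the centre of its underside.
- screwdriver: Bystander, to be left alone: screwdriver with red handle, about 200 mm long, lying along its x. Origin at the centre of its underside, about the middle of its length.
Things that resemble listed ones, but are neither listed nor needed, are in the scene too. Leave any blue or pink look-alike of the bracket alone.

How it is judged:
By the outcome, as a careful person would: the job done as asked, in the order asked, and still so for the second after the job is handed in, while the arm keeps its last pose, push and grip.
It also fails if it takes over 58 s, if anything falls off the work surface, if the arm or the gripper's body presses on something with over 40 N, if the wrist force passes 120 N, or if a joint passes its speed limit or range.

### The arm

A 6-joint arm with a two-finger parallel gripper is mounted at the origin on the work surface. World frame = base frame: x ahead of the robot, y to its left, z up, the work surface at z = 0. Lengths are in m, angles in degrees, forces in N, time in s.
With the tool pointing down it reaches from about 0.3 to 0.875 m from the base axis. Payload 6.4 kg.
Tool frame: the origin (TCP) lies between the finger pads; the fingertips stand 14 mm ahead of it and the grasp point (between the pads) lies 5 mm behind it (bot.tip_extent is the distance from the TCP to the fingertips, in m); z points along the fingers, y is the direction in which the jaws open and shut (so a half turn about z gives the same grasp; the last joint's range is limited). The gripper opens to 88 mm and grips with 3 to 60 N. Pads are 18 mm wide; open, the fingers measure 123 mm over their backs; the gripper's body (75 mm by 187 mm) begins 45 mm behind the grasp point.
Start: joints at [-75.762, 10.359, 92.074, -0, 77.567, -11.82], TCP at [0.253, -0.517, 0.253] pointing down, gripper open.
Joint ranges: [-171.53, 171.53], [-51.25, 118.39], [17.06, 147.69], [-65.23, 245.23], [0, 150.52], [-178.68, 178.68]. Speed limits (degrees/s): [147.25, 147.25, 172.46, 180, 180, 180].

### API

Orientations are given as [roll, pitch, yaw] about the fixed x, y, z axes, in that order (R = Rz(yaw) Ry(pitch) Rx(roll)).
In Python, from plant import bot gives the robot as it stands. The module is installed in compiled form; this text tells all that it offers.
- The arm moves only by the tool apply_moves, never from a script. Its argument "moves" is a list of rows, each a list of 5 numbers: the finger opening in mm, from 0 to 88.1, then the shift along the tool's x, y, z in mm, then the turn about the tool's z in rad. In form: [[claw, tx, ty, tz, yaw], ...]. A call has 1 to 12 rows; each row shifts and turns the commanded pose from where the row before left it, along the tool's axes as they then stand; what a row does not reach is not made up. A row lasts 1/10 s, in which the tool goes at most 50 mm and 8.59 degrees, less where a joint would pass 70% of its speed; a pose out of reach is approached as far as the arm can. A call is refused whole if a number of a shift passes 50 or a number of a turn 0.15, either way. A call with a gripper value outside its range is refused whole. The fingers move at their own pace and stop on an object; the grip force is fixed at half the most. Time passes only in rows, so rows that do not move let the fingers close. It gives the time, the measured TCP pose, the force and the opening at its end, in the units of the state.
- bot.state(): the state, without advancing time (a new reading comes with each control period).
- bot.read_camera(name): name is "scene" or "side" or "wrist"; returns (picture, depth): 420x560x3 uint8, red, green, blue; 420x560 float32, m along the optical axis (not along the pixel's ray), 0 where there is no reading.
- bot.camera_model(name): a dict with "fx", "fy", "cx", "cy" (pixels), "k1" (the pictures are not rectified: a ray, as slopes to the right and down, at radius r is drawn at 1 + k1 r^2 times it, then the intrinsics apply), "rvec" (rotation vector, rad) and "tvec" (3), from world to camera coordinates, as OpenCV has them; the wrist camera has in their place "T_tool_cam" (4x4, takes a point from camera to tool coordinates, whose origin is the TCP and whose axes are the flange's). Camera axes: x right, y down, z forward; pixel columns grow to the right and rows downward; lengths in m; the calibration is good to about 2 mm. A picture is of the moment at which its call begins: read the wrist's pose just before it. camera_model takes no time and is no camera call.
- bot.close_job(): hands the job in, once; it reports no verdict.
Trained networks look in the newest picture that a camera, given by its name, has taken for a name from the list of things; names that differ only in an ending like _2 or _b are one class to them, and where a whole thing is asked for, a point or a joint stands for the part that bears it (a point fixed in the world has none). Each returns a list of dicts, best first, with "score" (0 to 1); they miss things now and then, are a little off and sometimes report something else, mostly with a low value. They report only what shows in the picture. A call takes as long as a camera call. They do not tell look-alikes from the thing itself.
- bot.look_for(camera, label): "centre" ([x, y, z] in m, in world coordinates, good to about 4 mm: the middle of the surface that is visible of it).
- bot.silhouettes(camera, label): "region" (420x560 bool, what is visible of it).
- bot.spot_point(camera, label): "centre" ([x, y, z] in m, in world coordinates, good to about 4 mm: a listed point, or the origin of a listed thing).
The state is a dict: "t": time; "joint_pos": joint angles; "qvel": joint speeds; "effort": joint torques, N m; "position": TCP position; "ee_rot": TCP orientation; "ft_force": force on the tool from outside, world axes, zero at the start; "moment": the same for the moment, N m; "finger_gap": finger opening in m.
Only numpy, scipy, OpenCV 4.12 (cv2) and the standard library are available. Lean on these libraries where they do the work, as an engineer would, in place of code of your own. Each camera call takes 0.05 s, during which the arm holds its last target.

## Working session

There is one attempt and no reset: what is moved stays moved. The work goes in short steps, Python scripts to look and compute and a tool call to move; the robot and the scene stay as the last step left them, time stands still between calls to the robot, and variables do not carry over. Pictures are saved under pics/ and viewed, and the job is handed in when it is done.

Besides the shell and the picture viewer there is one more tool, called after "Request:" as a command line: name --pt "numbers of a row" for each row, then --argument value for the rest. apply_moves: Moves the arm, as the interface text tells. Its arguments: {"type":"object","properties":{"moves":{"type":"array"}},"required":["moves"]}

```bash
mkdir -p pics; ls; cat > h.py <<'E'
import numpy as np, cv2
from scipy.spatial.transform import Rotation as Ro
from plant import bot
def Rtool(s): return Ro.from_euler('xyz',s['ee_rot'],degrees=True).as_matrix()
def T_wc(name,s=None):
    m=bot.camera_model(name)
    if 'T_tool_cam' in m:
        s=s or bot.state(); T=np.eye(4);T[:3,:3]=Rtool(s);T[:3,3]=s['position'];return T@np.array(m['T_tool_cam'])
    R=cv2.Rodrigues(np.array(m['rvec'],float))[0];T=np.eye(4);T[:3,:3]=R.T;T[:3,3]=-R.T@np.array(m['tvec'],float);return T
def cam(name):
    s=bot.state();p,d=bot.read_camera(name);return p,d,T_wc(name,s)
def K(name):
    m=bot.camera_model(name);return np.array([[m['fx'],0,m['cx']],[0,m['fy'],m['cy']],[0,0,1.]]),np.array([m['k1'],0,0,0,0.])
def cloud(name,d,T):
    k,D=K(name);v,u=np.mgrid[0:420,0:560]
    n=cv2.undistortPoints(np.stack([u,v],-1).reshape(-1,1,2).astype(float),k,D).reshape(420,560,2)
    P=np.dstack([n*d[...,None],d]);return P@T[:3,:3].T+T[:3,3]
def proj(name,X,T):
    k,D=K(name);Ti=np.linalg.inv(T);return cv2.projectPoints(np.array(X,float).reshape(-1,3),cv2.Rodrigues(Ti[:3,:3])[0],Ti[:3,3],k,D)[0].reshape(-1,2)
def save(n,p): cv2.imwrite('pics/'+n+'.png',p[...,::-1])
E
python3 - <<'E'
from h import *
for c in ['scene','side','wrist']:
    p,d,T=cam(c); save(c+'0',p); np.savez('pics/'+c+'0.npz',p=p,d=d,T=T); print(c,T.round(3).tolist(),K(c)[0][0,0])
    for l in (['bracket','fixture','tare_knob','load_plate'] if c!='wrist' else []):
        print(c,l,[(round(r['score'],2),np.round(r['centre'],3)) for r in bot.look_for(c,l)[:4]])
print(bot.state())
E
```

```text
pics
scene [[0.685, 0.584, -0.435, 1.073], [0.728, -0.563, 0.392, -0.457], [-0.016, -0.585, -0.811, 0.989], [0.0, 0.0, 0.0, 1.0]] 414.75629285135744
scene bracket [(0.96, array([ 0.626, -0.18 ,  0.028])), (0.85, array([ 0.418, -0.254,  0.031])), (0.67, array([ 0.515, -0.203,  0.023]))]
scene fixture [(0.8, array([0.501, 0.107, 0.012]))]
scene tare_knob [(0.57, array([0.476, 0.204, 0.1  ]))]
scene load_plate [(0.64, array([0.493, 0.077, 0.053]))]
side [[-0.726, -0.393, 0.564, -0.191], [-0.688, 0.404, -0.603, 0.768], [0.009, -0.826, -0.564, 0.852], [0.0, 0.0, 0.0, 1.0]] 483.61109651796437
side bracket [(0.77, array([ 0.621, -0.175,  0.022])), (0.58, array([ 0.506, -0.164,  0.039]))]
side fixture [(0.74, array([0.463, 0.164, 0.042])), (0.42, array([0.462, 0.214, 0.102]))]
side tare_knob [(0.77, array([0.466, 0.214, 0.104]))]
side load_plate [(0.68, array([0.486, 0.089, 0.061]))]
wrist [[0.439, -0.864, -0.248, 0.315], [-0.899, -0.422, -0.121, -0.486], [0.0, 0.276, -0.961, 0.384], [0.0, 0.0, 0.0, 1.0]] 324.3930765635527
{'t': 0.55, 'joint_pos': array([-7.57610569e+01,  1.03617739e+01,  9.20747625e+01, -1.27661052e-03,
        7.75663509e+01, -1.18199866e+01]), 'qvel': array([ 0.07685344, -0.09926313,  0.13954271,  0.02044194, -0.01734862,
       -0.10530451]), 'effort': array([-8.56120114e-04, -4.33525157e+01, -3.41952467e+01,  7.01908744e-02,
        3.15651193e-02, -2.10010876e-05]), 'position': array([ 0.25260825, -0.51655133,  0.25268421]), 'ee_rot': array([-1.79996919e+02,  6.28814128e-04,  2.60592047e+01]), 'ft_force': array([ 0.84142521, -0.63985774,  0.68381833]), 'moment': array([-0.00991669, -0.01105309,  0.0778788 ]), 'finger_gap': 0.088270449083814}
```

View pics/scene0.png

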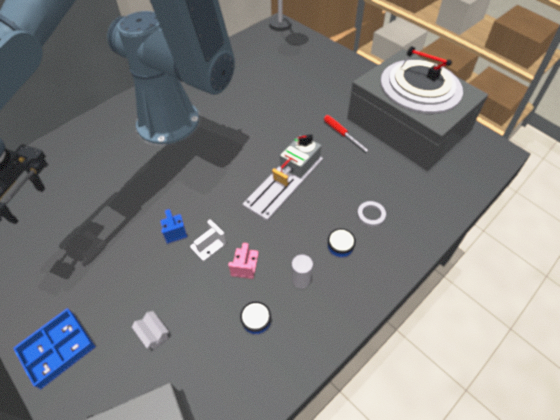

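View pics/side0.png

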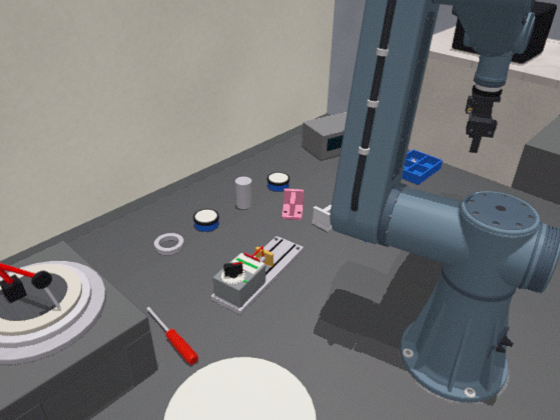

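View pics/wrist0.png

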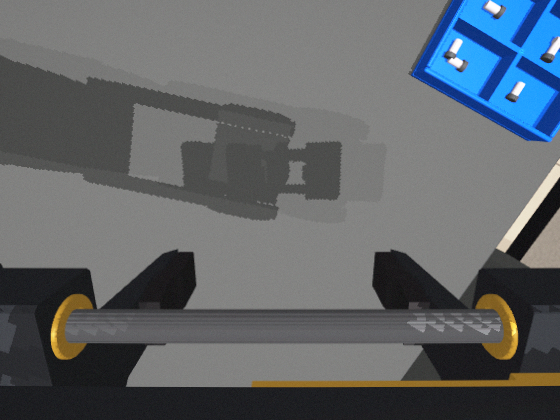

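The silver bracket is at about scene (208,240). The look-alikes are the blue one at (173,228) and the pink one at (244,262). The silver V-block at (150,330) could also be confused with it. By the description, aluminium is the silver one at (208,240). The fixture is at about (290,175), with its knob at (305,140). Next I'll check close crops.

```bash
python3 - <<'E'
from h import *
a=np.load('pics/scene0.npz');b=np.load('pics/side0.npz')
c1=cv2.resize(a['p'][200:290,150:270],(480,360),interpolation=cv2.INTER_CUBIC)
c2=cv2.resize(a['p'][120:220,235:335],(400,400),interpolation=cv2.INTER_CUBIC)
c3=cv2.resize(b['p'][225:315,200:320],(400,300),interpolation=cv2.INTER_CUBIC)
o=np.zeros((700,800,3),np.uint8)[:600]
save('crop1',c1);z=np.zeros((400,800,3),np.uint8);z[:,:400]=c2;z[:300,400:]=c3;save('crop2',z)
# top-down height map from clouds
for n,q in (('scene',a),('side',b)):
    P=cloud(n,q['d'],q['T']);ok=q['d']>0
    for (nm,x0,x1,y0,y1) in (('br',.43,.57,-.28,-.10),('fx',.40,.60,-.03,.28)):
        m=ok&(P[...,0]>x0)&(P[...,0]<x1)&(P[...,1]>y0)&(P[...,1]<y1)
        print(n,nm,m.sum(),np.histogram(P[m][:,2]*1000,bins=range(-8,124,6))[0])
E
```

```text
scene br 2826 [ 174 1708  200  208   50   53   47   49   49   57  134   97    0    0
    0    0    0    0    0    0    0]
scene fx 5236 [ 268 2180  163  736  517   45   61   66   57   91   85   84  102  259
  320   63   24   22   23   30   40]
side br 1144 [164 627  40  29  33  33  25  29  33  32  59  40   0   0   0   0   0   0
   0   0   0]
side fx 6390 [ 551 2432  167  863  258  106  116  118  110  147  121  147  121  572
  258   87   39   37   40   71   29]
```

View pics/crop1.png

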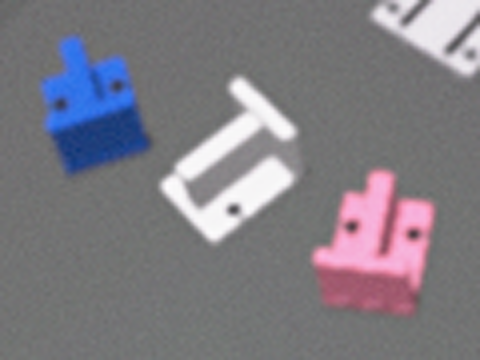

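View pics/crop2.png

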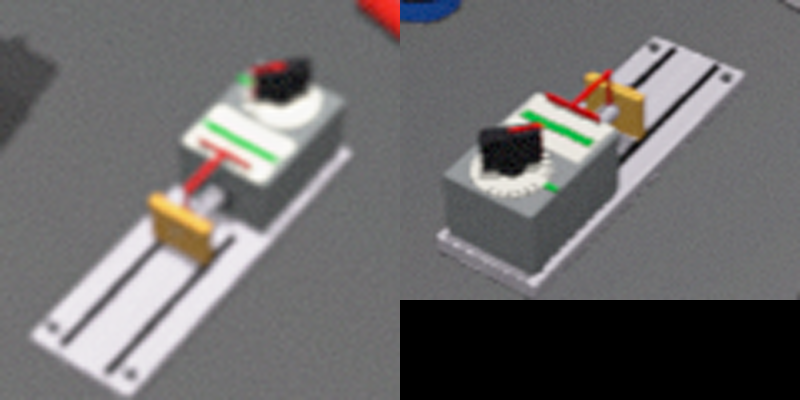

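The crop confirms that the silver bracket at (208,240) is the one. Its upright faces the fixture. In the side view, the knob pointer is off the green mark. Next come rough poses from depth.

```bash
python3 - <<'E'
from h import *
for n in ('scene','side'):
    q=np.load(f'pics/{n}0.npz');P=cloud(n,q['d'],q['T']);ok=q['d']>0
    def rect(nm,x0,x1,y0,y1,z0,z1):
        m=ok&(P[...,0]>x0)&(P[...,0]<x1)&(P[...,1]>y0)&(P[...,1]<y1)&(P[...,2]>z0)&(P[...,2]<z1)
        r=cv2.minAreaRect((P[m][:,:2]*1000).astype(np.float32));print(n,nm,m.sum(),np.round(r[0]),np.round(r[1]),round(r[2],1))
    rect('br top',.45,.57,-.25,-.10,.049,.066)
    rect('br all',.45,.57,-.25,-.10,.006,.066)
    rect('bed',.40,.60,-.05,.3,.010,.019)
    rect('head',.40,.60,-.03,.3,.068,.079)
    rect('knob',.40,.60,-.03,.3,.09,.12)
    for l in ['bracket','fixture','knob_grip','load_plate','bracket_face']:
        if n=='side' and l[:4]=='brac':continue
        print(l,[(round(r['score'],2),np.round(r['centre'],3)) for r in bot.spot_point(n,l)[:3]])
E
```

```text
scene br top 226 [ 514. -196.] [58. 78.] 18.3
scene br all 717 [ 515. -184.] [123.  84.] 89.6
scene bed 1307 [490. 101.] [ 92. 289.] 10.4
scene head 541 [477. 159.] [ 82. 167.] 10.0
scene knob 133 [469. 206.] [46. 18.] 58.8
bracket [(0.87, array([ 0.617, -0.172, -0.   ])), (0.83, array([ 0.506, -0.206, -0.001])), (0.77, array([ 0.391, -0.25 ,  0.001]))]
fixture [(0.77, array([ 0.502,  0.028, -0.003]))]
knob_grip [(0.52, array([0.469, 0.207, 0.095]))]
load_plate []
bracket_face [(0.81, array([ 0.642, -0.205,  0.027])), (0.76, array([ 0.504, -0.164,  0.032]))]
side br top 115 [ 514. -178.] [49. 69.] 34.5
side br all 339 [ 500. -165.] [ 53. 101.] 41.8
side bed 1138 [488. 103.] [ 93. 295.] 10.2
side head 826 [477. 167.] [ 83. 156.] 10.9
side knob 206 [468. 210.] [45. 16.] 54.6
fixture [(0.87, array([ 0.5  ,  0.028, -0.002])), (0.25, array([0.76 , 0.06 , 0.001]))]
knob_grip []
load_plate [(0.88, array([0.494, 0.078, 0.044]))]
```

Request:
apply_moves --pt "88 40 -19 0 0" --pt "88 40 -19 0 0" --pt "88 40 -19 0 0" --pt "88 40 -19 0 0" --pt "88 40 -19 0 0" --pt "88 40 -19 0 0" --pt "88 40 -19 0 0" --pt "88 40 -19 0 0" --pt "88 40 -19 0 0" --pt "70 0 0 0 -0.15" --pt "70 0 0 0 -0.15" --pt "70 0 0 0 -0.15"

```text
t: 2.15
position: [0.5012, -0.2041, 0.2527]
ee_rot: [180.0, 0.0, 52.3]
ft_force: [0.3, -0.6, -0.8]
finger_gap: 0.0702
```

```bash
python3 - <<'E'
from h import *
s=bot.state();print(s['t'],s['position'],s['ee_rot'])
p,d,T=cam('wrist'); save('wrist1',p); np.savez('pics/wrist1.npz',p=p,d=d,T=T)
print([(round(r['score'],2),np.round(r['centre'],3)) for r in bot.spot_point('wrist','bracket')[:3]])
print([(round(r['score'],2),np.round(r['centre'],3)) for r in bot.spot_point('wrist','bracket_face')[:3]])
E
```

```text
2.15 [ 0.50123095 -0.20412208  0.25271342] [1.79999388e+02 2.34365153e-03 5.22776553e+01]
[(0.91, array([ 0.392, -0.245,  0.001])), (0.79, array([ 0.503, -0.206, -0.001])), (0.69, array([ 0.619, -0.17 ,  0.005]))]
[(0.86, array([ 0.644, -0.201,  0.034])), (0.75, array([ 0.505, -0.165,  0.032])), (0.62, array([ 0.43 , -0.26 ,  0.031]))]
```

View pics/wrist1.png

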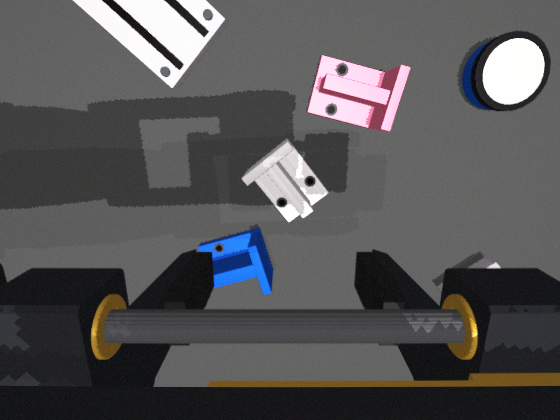

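```bash
python3 - <<'E'
from h import *
q=np.load('pics/wrist1.npz');P=cloud('wrist',q['d'],q['T']);d=q['d']
roi=np.zeros(d.shape,bool);roi[130:230,230:335]=1
g=(d>0)&roi
print(np.histogram(P[g][:,2]*1000,bins=range(-8,70,3)))
for nm,a,b in (('all',.005,.066),('foot',.006,.014),('rib',.049,.0575),('upr',.0575,.066)):
    m=g&(P[...,2]>a)&(P[...,2]<b)
    r=cv2.minAreaRect((P[m][:,:2]*1000).astype(np.float32));print(nm,m.sum(),np.round(r[0],1),np.round(r[1],1),round(r[2],1),np.round(P[m].mean(0)*1000,1))
    mm=P[m][:,:2];c=mm-mm.mean(0);w,v=np.linalg.eigh(c.T@c);print('  pca',np.degrees(np.arctan2(v[1,1],v[0,1])))
E
```

```text
(array([   0,  515, 6252,   68,   17, 1611,  273,   18,   20,   18,   19,
         20,   29,   18,   24,   27,   25,   26,   24,   29,  704,  165,
        554,    2,    0]), array([-8, -5, -2,  1,  4,  7, 10, 13, 16, 19, 22, 25, 28, 31, 34, 37, 40,
       43, 46, 49, 52, 55, 58, 61, 64, 67]))
all 3615 [ 503.  -206.7] [60.1 80.3] 0.2 [ 504.9 -203.    29.8]
  pca 91.64158859959419
foot 1897 [ 503.  -206.7] [60.1 80.2] 0.3 [ 505.5 -212.6    9.2]
  pca -176.48095873648674
rib 865 [ 504.8 -203.5] [56.5 73.9] 0.3 [ 503.6 -206.2   54.1]
  pca 89.21612002601528
upr 589 [ 502.9 -171.7] [59.7 10. ] 0.4 [ 503.3 -171.6   59.1]
  pca -179.65700375989366
```

The bracket centre is at (0.503,-0.207), yaw 0.3°. Heights are 9, 54 and 59 mm, and the footprint is 60x80, all as described. Next I move over the fixture.

Request:
apply_moves --pt "45 34 -31 0 0" --pt "45 34 -31 0 0" --pt "45 34 -31 0 0" --pt "45 34 -31 0 0" --pt "45 34 -31 0 0" --pt "45 34 -31 0 0" --pt "45 34 -31 0 0" --pt "45 34 -31 0 0" --pt "45 34 -31 0 0" --pt "45 0 0 0 0"

```text
t: 3.3
position: [0.4695, 0.2126, 0.2529]
ee_rot: [-179.9, -0.1, 51.9]
ft_force: [0.3, -0.3, 0.4]
finger_gap: 0.0448
```

```bash
python3 - <<'E'
from h import *
s=bot.state();print(s['t'],s['position'],s['ee_rot'])
p,d,T=cam('wrist'); save('wrist2',p); np.savez('pics/wrist2.npz',p=p,d=d,T=T)
P=cloud('wrist',d,T);g=(d>0)&(P[...,0]>.38)&(P[...,0]<.6)&(P[...,1]>-.1)&(P[...,1]<.29)
print(np.histogram(P[g][:,2]*1000,bins=range(-8,124,4)))
for nm,a,b in (('bed',.012,.018),('head',.072,.078),('knob',.105,.118)):
    m=g&(P[...,2]>a)&(P[...,2]<b)
    if m.sum()<20: print(nm,m.sum());continue
    r=cv2.minAreaRect((P[m][:,:2]*1000).astype(np.float32));print(nm,m.sum(),np.round(r[0],1),np.round(r[1],1),round(r[2],1),np.round(P[m].mean(0)*1000,1))
for l in ('knob_grip','fixture'):print([(round(r['score'],2),np.round(r['centre'],3)) for r in bot.spot_point('wrist',l)[:3]])
E
```

```text
3.3 [0.4695064  0.2126178  0.25291227] [-1.79947456e+02 -8.47665769e-02  5.19234190e+01]
(array([    2, 21925,  3167,    30,    31,  2865,    47,    30,    45,
          60,    64,    59,    62,   112,   189,    77,    78,   152,
         148,   138,  5892,  1324,   206,    37,    13,    15,    11,
          11,    13,   673,   105,     0]), array([ -8,  -4,   0,   4,   8,  12,  16,  20,  24,  28,  32,  36,  40,
        44,  48,  52,  56,  60,  64,  68,  72,  76,  80,  84,  88,  92,
        96, 100, 104, 108, 112, 116, 120]))
bed 2901 [481.5 125. ] [ 90.5 241.6] 10.1 [508.9 110.2  14.2]
head 7173 [471.2 185.3] [ 79.8 109.3] 10.0 [473.1 186.4  74.9]
knob 788 [466.7 208.2] [45.2 14. ] 57.6 [467.6 209.4 111. ]
[]
[(0.88, array([0.503, 0.03 , 0.003]))]
```

View pics/wrist2.png

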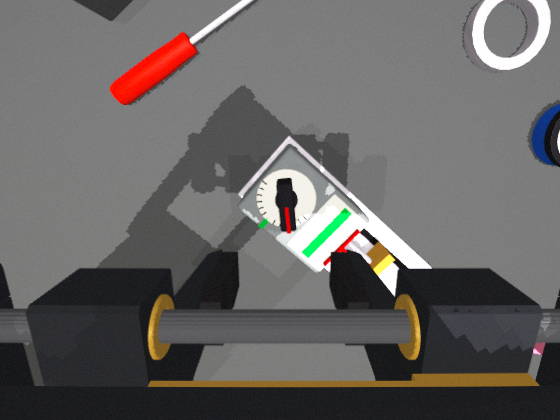

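The knob is centred at about (467,208.5), with its top at 111 mm and the bar at 57.6°. The fixture yaw is 10.0°, so the knob angle is about 0.83 rad. The picture shows the red tip at (289,225) and the green mark at (263,224), which agrees. I'll grip the knob.

Request:
apply_moves --pt "45 -4.8 0.5 0 0" --pt "45 0 0 0 -0.1" --pt "45 0 0 40 0" --pt "45 0 0 40 0" --pt "45 0 0 40 0" --pt "45 0 0 32 0" --pt "45 0 0 0 0" --pt "45 0 0 0 0"

```text
t: 4.25
position: [0.4683, 0.2028, 0.1011]
ee_rot: [-180.0, 0.0, 57.4]
ft_force: [0.6, 0.1, 0.1]
finger_gap: 0.045
```

```bash
python3 - <<'E'
from h import *
s=bot.state();print(s['t'],s['position'],s['ee_rot'])
p,d,T=cam('wrist'); save('wrist3',p)
E
```

```text
4.25 [0.46831144 0.20284212 0.10113058] [-1.79969339e+02  3.79119312e-02  5.74268727e+01]
```

View pics/wrist3.png

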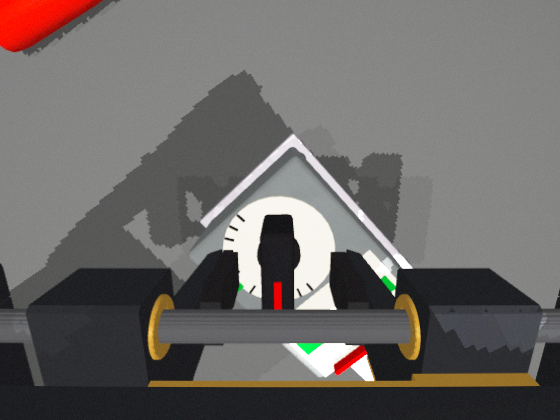

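```bash
python3 - <<'E'
from h import *
p,d,T=cam('wrist');s=bot.state();print(s['position'])
P=cloud('wrist',d,T);v,u=np.mgrid[0:420,0:560]
g=(d>0)&(u>235)&(u<325)&(v>205)&(v<308)
print(np.histogram(P[g][:,2]*1000,bins=range(60,124,4)))
m=g&(P[...,2]>.106)&(P[...,2]<.118)
r=cv2.minAreaRect((P[m][:,:2]*1000).astype(np.float32));print(m.sum(),r)
c=P[m].reshape(-1,3).copy(); 
Rt=Rtool(s);q=(c-s['position'])@Rt;print('tool',q.min(0),q.max(0))
m=(d>0)&(P[...,2]>.071)&(P[...,2]<.0765)
E
```

```text
[0.46978316 0.20368276 0.10289784]
(array([   0,    2,    4, 3085, 2655,  182,   78,  121,  119,   94,   91,
        105, 2321,  173,    0]), array([ 60,  64,  68,  72,  76,  80,  84,  88,  92,  96, 100, 104, 108,
       112, 116, 120]))
2543 ((469.95977783203125, 212.84315490722656), (34.99110794067383, 14.029796600341797), 57.721900939941406)
tool [-0.00963416 -0.01179889 -0.01062846] [ 0.02534324  0.00232628 -0.00306922]
```

Request:
apply_moves --pt "45 3.5 -4.5 0 0" --pt "45 0 0 0 0" --pt "45 0 0 0 0"

```text
t: 4.65
position: [0.4665, 0.2099, 0.1017]
ee_rot: [179.9, -0.1, 57.6]
ft_force: [-0.3, 0.5, 0.6]
finger_gap: 0.0447
```

```bash
python3 - <<'E'
from h import *
for i in range(2):
    p,d,T=cam('wrist');s=bot.state();print(s['t'],s['position'],s['ee_rot'])
    P=cloud('wrist',d,T);v,u=np.mgrid[0:420,0:560]
    g=(d>0)&(u>225)&(u<335)&(v>205)&(v<308)
    m=g&(P[...,2]>.106)&(P[...,2]<.118)
    q=(P[m]-T[:3,3])@T[:3,:3]; Tt=np.array(bot.camera_model('wrist')['T_tool_cam']); q=q@Tt[:3,:3].T+Tt[:3,3]
    print('tool',q.min(0),q.max(0))
E
```

```text
4.7 [0.46633959 0.20976875 0.10138756] [ 1.79949061e+02 -4.40839379e-02  5.76035134e+01]
tool [-0.01002484 -0.02582459 -0.01333305] [ 0.02180395  0.00835438 -0.00430217]
4.75 [0.46626931 0.20969768 0.1011837 ] [ 1.79962795e+02 -3.03074428e-02  5.75958768e+01]
tool [-0.00940974 -0.02575246 -0.01296517] [ 0.02213131  0.00842817 -0.00460495]
```

Request:
apply_moves --pt "10 0 0 0 0" --pt "10 0 0 0 0" --pt "10 0 0 0 0" --pt "10 0 0 0 0" --pt "10 0 0 0 0"

```text
t: 5.25
position: [0.4682, 0.2081, 0.1008]
ee_rot: [179.7, -0.0, 57.6]
ft_force: [8.8, -5.9, -7.2]
finger_gap: 0.014
```

Request:
apply_moves --pt "10 0 1.0 0 0" --pt "10 0 0 0 0.12" --pt "10 0 0 0 0.12" --pt "10 0 0 0 0.12" --pt "10 0 0 0 0.12" --pt "10 0 0 0 0.12" --pt "10 0 0 0 0.12" --pt "10 0 0 0 0.11" --pt "10 0 0 0 0" --pt "10 0 0 0 0"

```text
t: 6.25
position: [0.4678, 0.2087, 0.1007]
ee_rot: [180.0, -0.1, 10.2]
ft_force: [5.4, -1.3, -5.8]
finger_gap: 0.0136
```

```bash
python3 - <<'E'
from h import *
s=bot.state();print(s)
p,d,T=cam('wrist'); save('wrist4',p);p,d,T=cam('side'); save('side4',cv2.resize(p[225:315,200:320],(640,480),interpolation=cv2.INTER_CUBIC))
E
```

```text
{'t': 6.25, 'joint_pos': array([ 1.07642877e+01,  1.36481550e+01,  1.07747844e+02, -2.95149428e-02,
        5.85051656e+01,  9.06037775e+01]), 'qvel': array([-0.00426937, -0.08586954,  0.03869251,  0.07368499,  0.01718274,
       -0.27012113]), 'effort': array([ 1.83054116e+00, -4.12475860e+01, -2.65785027e+01,  5.25469780e-01,
        1.46454077e+00,  4.08729294e-02]), 'position': array([0.46779037, 0.20871059, 0.10074254]), 'ee_rot': array([ 1.79975849e+02, -9.90919248e-02,  1.01759286e+01]), 'ft_force': array([ 5.41410426, -1.2968486 , -5.80834605]), 'moment': array([-0.09286136, -0.86207616, -0.06555651]), 'finger_gap': 0.01360220258608617}
```

View pics/wrist4.png

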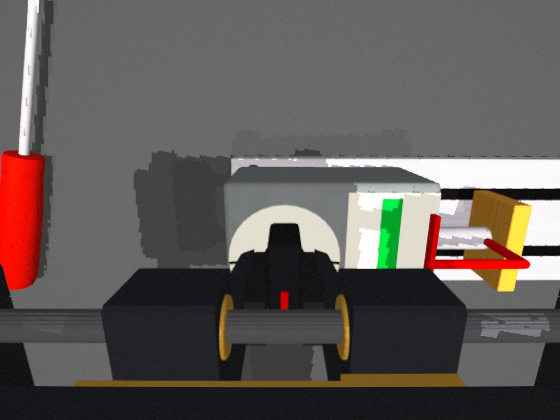

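The fixture looks aligned with the gripper. I'll release, rise and verify from above.

Request:
apply_moves --pt "45 0 0 0 0" --pt "45 0 0 0 0" --pt "45 0 0 0 0" --pt "45 0 0 -30 0" --pt "45 0 0 -40 0" --pt "45 0 0 -40 0" --pt "45 0 0 -40 0" --pt "45 0 0 0 0" --pt "45 0 0 0 0" --pt "45 0 0 0 0"

```text
t: 7.35
position: [0.4659, 0.2088, 0.2492]
ee_rot: [-180.0, 0.1, 10.0]
ft_force: [-0.4, 0.6, -0.3]
finger_gap: 0.045
```

```bash
python3 - <<'E'
from h import *
s=bot.state();print(s['t'],s['position'],s['ee_rot'])
p,d,T=cam('wrist'); save('wrist5',p); np.savez('pics/wrist5.npz',p=p,d=d,T=T)
P=cloud('wrist',d,T);g=(d>0)&(P[...,0]>.38)&(P[...,0]<.6)&(P[...,1]>-.1)&(P[...,1]<.29)
for nm,a,b in (('bed',.012,.018),('head',.072,.078),('knob',.107,.118)):
    m=g&(P[...,2]>a)&(P[...,2]<b)
    r=cv2.minAreaRect((P[m][:,:2]*1000).astype(np.float32));print(nm,m.sum(),np.round(r[0],1),np.round(r[1],1),round(r[2],2),np.round(P[m].mean(0)*1000,1))
    c=P[m][:,:2]-P[m][:,:2].mean(0);w,v=np.linalg.eigh(c.T@c);print('  pca',np.degrees(np.arctan2(v[1,1],v[0,1])))
# pure image: red pointer + edges
E
```

```text
7.35 [0.46593334 0.20881378 0.24924974] [-1.79998170e+02  1.49586912e-01  1.00372234e+01]
bed 9696 [485.8 101. ] [ 90.  289.8] 10.08 [502.4  41.2  14.3]
  pca 91.13278224998855
head 7803 [475.5 164. ] [ 79.4 152.8] 10.08 [474.4 184.2  74.9]
  pca 97.28109838355992
knob 831 [466.6 208.8] [45.3 13.8] 10.41 [468.  208.9 110.9]
  pca -169.14524710073357
```

View pics/wrist5.png

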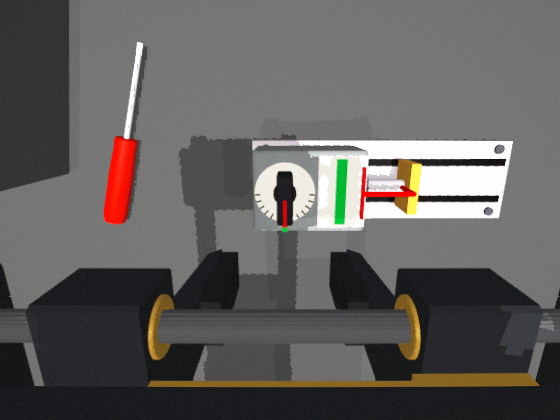

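The red pointer sits at the green mark at (285,230). The bar is at 10.4° against a fixture yaw of 10.1°, and the flag is unloaded. Bed and head both put the fixture origin at about (0.499,0.0274). Next is the bracket.

Request:
apply_moves --pt "45 -4 46.5 0 0" --pt "45 -4 46.5 0 0" --pt "45 -4 46.5 0 0" --pt "45 -4 46.5 0 0" --pt "45 -4 46.5 0 0" --pt "45 -4 46.5 0 0" --pt "45 -4 46.5 0 0" --pt "45 -4 46.5 0 0" --pt "45 -4 46.5 0 0"

```text
t: 8.3
position: [0.5033, -0.2109, 0.2489]
ee_rot: [-179.9, 0.1, 10.0]
ft_force: [0.2, 0.1, 0.0]
finger_gap: 0.0446
```

Request:
apply_moves --pt "45 0 0 0 -0.14" --pt "45 0 0 0 -0.14" --pt "45 0 0 0 -0.14" --pt "45 0 0 0 -0.14" --pt "45 0 0 0 -0.14" --pt "45 0 0 0 -0.14" --pt "45 0 0 0 -0.14" --pt "45 0 0 0 -0.14" --pt "45 0 0 0 -0.14" --pt "45 0 0 0 -0.14" --pt "45 0 0 30 0" --pt "45 0 0 0 0"

```text
t: 9.5
position: [0.5016, -0.2077, 0.2157]
ee_rot: [-179.6, -0.3, 90.2]
ft_force: [-0.1, 0.2, -0.9]
finger_gap: 0.0452
```

```bash
cat > br.py <<'E'
from h import *
def br(n,box):
    s=bot.state();p,d,T=cam('wrist');save(n,p);np.savez('pics/'+n+'.npz',p=p,d=d,T=T)
    print(s['t'],s['position'],s['ee_rot'])
    P=cloud('wrist',d,T);x0,x1,y0,y1=box;g=(d>0)&(P[...,0]>x0)&(P[...,0]<x1)&(P[...,1]>y0)&(P[...,1]<y1)
    print(np.histogram(P[g][:,2]*1000,bins=range(-8,70,3))[0])
    for nm,a,b in (('all',.005,.066),('foot',.006,.013),('rib',.050,.057),('upr',.0575,.064)):
        m=g&(P[...,2]>a)&(P[...,2]<b)
        r=cv2.minAreaRect((P[m][:,:2]*1000).astype(np.float32));print(nm,m.sum(),np.round(r[0],1),np.round(r[1],1),round(r[2],1),np.round(P[m].mean(0)*1000,1))
E
python3 -c "
from br import *
br('wrist6',(.455,.555,-.262,-.155))"
```

```text
9.5 [ 0.50163934 -0.20766763  0.21567583] [-179.55700678   -0.31249756   90.22076575]
[   0  256 4065   59    3 2052  321   40    0    0   51    9    0    7
   54    0    1   62    1    4  943  165  689    1    0]
all 4403 [ 503.1 -206.7] [60.2 79.7] 0.4 [ 503.  -202.3   29.5]
foot 2375 [ 503.2 -206.8] [60.1 79.5] 0.4 [ 502.9 -214.2    9.2]
rib 1058 [ 503.1 -203.4] [58.5 73.2] 0.3 [ 503.3 -204.6   54.1]
upr 732 [ 502.9 -171.7] [59.6  9.1] 0.3 [ 503.  -171.7   59.1]
```

View pics/wrist6.png

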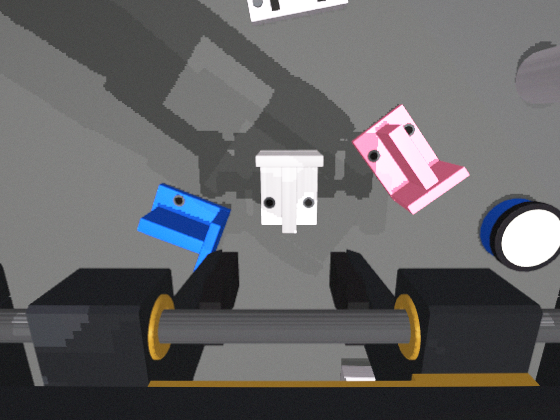

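The second view gives the same pose. The blue look-alike's nearest corner is about 16 mm from the fingers at a 45 mm opening, so I'll narrow to 34 mm before descending.

Request:
apply_moves --pt "34 -1.8 1.2 0 0" --pt "34 0 0 40 0" --pt "34 0 0 40 0" --pt "34 0 0 40 0" --pt "34 0 0 22 0" --pt "34 0 0 0 0" --pt "34 0 0 0 0"

```text
t: 10.25
position: [0.5062, -0.2118, 0.0798]
ee_rot: [180.0, 0.0, 90.2]
ft_force: [-0.2, 0.8, 0.3]
finger_gap: 0.0343
```

```bash
python3 - <<'E'
from h import *
for i in range(3):
    p,d,T=cam('wrist');s=bot.state();print(s['t'],s['position'],s['ee_rot'])
save('wrist7',p)
P=cloud('wrist',d,T);Tt=np.array(bot.camera_model('wrist')['T_tool_cam'])
q=(P-T[:3,3])@T[:3,:3]@Tt[:3,:3].T+Tt[:3,3]
g=(d>0)&(P[...,2]>.0575)&(P[...,2]<.064)&(abs(q[...,0])<.08)&(abs(q[...,1])<.05);print('upr tool',q[g].min(0),q[g].max(0))
g=(d>0)&(P[...,2]>.050)&(P[...,2]<.0568)&(abs(q[...,0])<.025)&(abs(q[...,1])<.014);print('rib tool',q[g].min(0),q[g].max(0))
E
```

```text
10.3 [ 0.50677642 -0.21217256  0.08062307] [1.79865562e+02 9.59614837e-02 9.02274519e+01]
10.35 [ 0.50698383 -0.21228966  0.08097764] [1.79823467e+02 1.23714570e-01 9.02249953e+01]
10.4 [ 0.50692848 -0.21225705  0.08100404] [1.79814455e+02 1.32112459e-01 9.02309129e+01]
upr tool [ 0.03562435 -0.03374047  0.01975419] [0.04576337 0.02627987 0.02342272]
rib tool [-0.02499479 -0.01064222  0.02480496] [0.02499584 0.00339294 0.02965439]
```

View pics/wrist7.png

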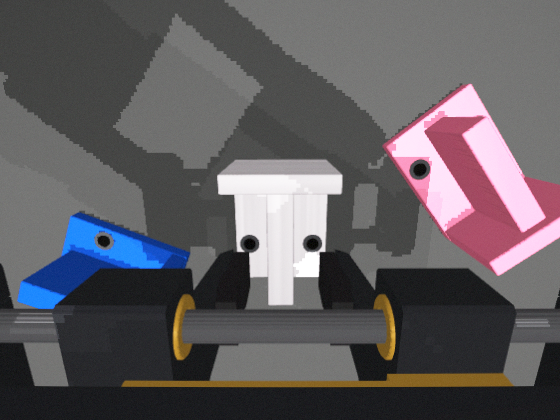

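Request:
apply_moves --pt "34 2.5 -3.6 0 0" --pt "34 0 0 0 0" --pt "34 0 0 24 0" --pt "34 0 0 23.5 0" --pt "34 0 0 0 0" --pt "34 0 0 0 0" --pt "34 0 0 0 0"

```text
t: 11.1
position: [0.5026, -0.2093, 0.0325]
ee_rot: [179.9, 0.1, 90.2]
ft_force: [-0.4, 0.4, -0.1]
finger_gap: 0.034
```

```bash
python3 - <<'E'
from h import *
for i in range(2):
    p,d,T=cam('wrist');s=bot.state();print(s['t'],s['position'],s['ee_rot'],s['ft_force'])
P=cloud('wrist',d,T);Tt=np.array(bot.camera_model('wrist')['T_tool_cam'])
q=(P-T[:3,3])@T[:3,:3]@Tt[:3,:3].T+Tt[:3,3]
g=(d>0)&(P[...,2]>.0575)&(P[...,2]<.064)&(abs(q[...,0])<.08)&(abs(q[...,1])<.05);print('upr tool',q[g].min(0),q[g].max(0))
save('wrist8',p)
E
```

```text
11.15 [ 0.50276756 -0.20935189  0.032625  ] [1.79891634e+02 7.76587517e-02 9.02338420e+01] [ 1.07864553 -0.37810936 -0.55587258]
11.2 [ 0.50270299 -0.20932183  0.03255425] [1.79894036e+02 7.52435767e-02 9.02330049e+01] [-0.79420969 -0.06352461  0.25521564]
upr tool [-0.01132546 -0.03435818 -0.03144005] [ 0.04315929  0.03138587 -0.02484167]
```

View pics/wrist8.png

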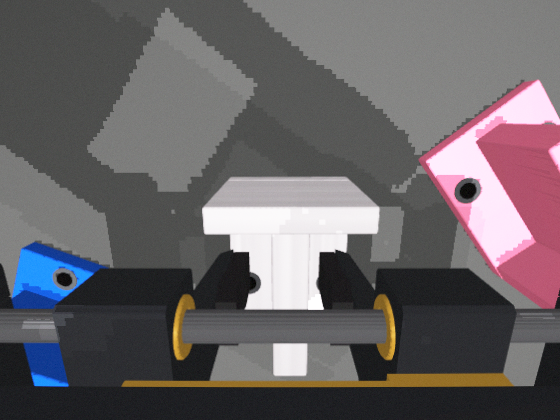

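The fingers straddle the rib, level and clear of the foot. I'll grip and lift.

Request:
apply_moves --pt "8 0 0 0 0" --pt "8 0 0 0 0" --pt "8 0 0 0 0" --pt "8 0 0 0 0" --pt "8 0 0 -20 0" --pt "8 0 0 -30 0" --pt "8 0 0 -30 0" --pt "8 0 0 0 0" --pt "8 0 0 0 0"

```text
t: 12.1
position: [0.5015, -0.2086, 0.1106]
ee_rot: [-180.0, -0.0, 90.2]
ft_force: [0.2, 0.5, -3.6]
finger_gap: 0.0138
```

Request:
apply_moves --pt "8 37 0 0 0" --pt "8 37 0 0 0" --pt "8 37 0 0 0" --pt "8 37 0 0 0" --pt "8 37 0 0 0" --pt "8 37 0 0 0" --pt "8 0 0 0 -0.086" --pt "8 0 0 0 -0.086" --pt "8 0 0 0 0" --pt "8 0 0 0 0" --pt "8 0 0 0 0"

```text
t: 13.2
position: [0.5003, 0.0131, 0.1103]
ee_rot: [-179.9, -0.0, 100.0]
ft_force: [0.5, 0.5, -3.1]
finger_gap: 0.0138
```

```bash
cat > fx.py <<'E'
from h import *
F=np.array([.4990,.0274,0]);ph=np.radians(10.05)
def tofix(P): 
    c,s=np.cos(ph),np.sin(ph);Q=P-F;return np.stack([c*Q[...,0]+s*Q[...,1],-s*Q[...,0]+c*Q[...,1],Q[...,2]],-1)
def view(n):
    p,d,T=cam('wrist');save(n,p);np.savez('pics/'+n+'.npz',p=p,d=d,T=T)
    s=bot.state();print(s['t'],s['position'],s['ee_rot'],s['ft_force'].round(1),s['finger_gap']);print('tcp fix',(tofix(np.array(s['position']))*1000).round(1),'yaw',round(s['ee_rot'][2]-100.05,2))
    P=tofix(cloud('wrist',d,T))*1000;return p,d,P
E
python3 - <<'E'
from fx import *
p,d,P=view('wrist9')
E
```

```text
13.25 [0.50055526 0.01300129 0.11054315] [-1.79936360e+02 -2.66877748e-02  9.99707106e+01] [-0.2 -0.3 -4. ] 0.013779680262680068
tcp fix [ -1.  -14.4 110.5] yaw -0.08
```

View pics/wrist9.png

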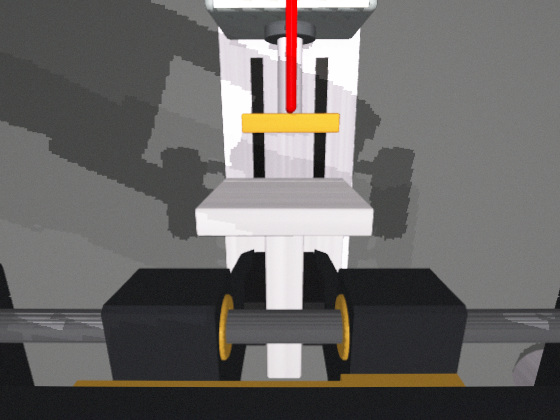

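The bracket is held (gap 13.8 mm, -3.5 N) with its upright at (285,220), facing the brass plate at (290,122). Next I measure the bracket, plate and bed in the same frame.

```bash
python3 - <<'E'
from fx import *
q=np.load('pics/wrist9.npz');d=q['d'];P=tofix(cloud('wrist',d,q['T']))*1000
v,u=np.mgrid[0:420,0:560]
def st(nm,g):
    A=P[g];r=cv2.minAreaRect(A[:,:2].astype(np.float32));print(nm,g.sum(),'c',np.round(r[0],1),np.round(r[1],1),round(r[2],2),'z',A[:,2].mean().round(1))
ok=d>0
g=ok&(u>190)&(u<380)&(v>170)&(v<240);print(np.histogram(P[g][:,2],bins=range(60,150,5)))
st('upr',g&(P[...,2]>131)&(P[...,2]<146))
g=ok&(u>235)&(u<345)&(v>108)&(v<136);print(np.histogram(P[g][:,2],bins=range(0,90,5)))
st('plate',g&(P[...,2]>60)&(P[...,2]<69)&(P[...,1]<63))
g=ok&(u>210)&(u<370)&(v<300)&(abs(P[...,2]-14.5)<3)
for y in range(-60,80,20):
    a=P[g&(abs(P[...,1]-y)<8)]
    if len(a)>20: print(y,a[:,0].min().round(1),a[:,0].max().round(1),a[:,2].mean().round(1))
r=(q['p'][...,0]>150)&(q['p'][...,1]<60)&ok;print('red z',np.percentile(P[r][:,2],[5,50,95]),P[r][:,1].min(),P[r][:,1].max())
E
```

```text
(array([   0,    0,    0,  101,  207,  533,  253,  285,  319,  332,  380,
        434,  468,  547,  762, 5119,    0]), array([ 60,  65,  70,  75,  80,  85,  90,  95, 100, 105, 110, 115, 120,
       125, 130, 135, 140, 145]))
upr 5766 c [-2.6 21.8] [13.6 60.3] 89.76 z 136.9
(array([   0,    0,  787,  132,    0,    0,    0,    0,    0,   48,   14,
          0, 1820,  101,    1,    2,   27]), array([ 0,  5, 10, 15, 20, 25, 30, 35, 40, 45, 50, 55, 60, 65, 70, 75, 80,
       85]))
plate 1921 c [ 0.5 55.8] [11.7 51.8] 89.85 z 63.9
-40 40.8 45.4 14.0
20 -44.6 45.6 14.2
40 -44.7 45.7 14.2
60 -44.7 45.5 14.1
red z [82.65139453 84.03946445 85.30310022] 60.23078528752876 106.25045702627892
```

Request:
apply_moves --pt "8 0 3.1 0 0" --pt "8 0 0 20 0" --pt "8 0 0 20 0" --pt "8 0 0 14 0" --pt "8 0 0 0 0" --pt "8 0 0 0 0" --pt "8 0 0 0 0" --pt "8 0 0 0 0"

```text
t: 14.05
position: [0.5048, 0.0136, 0.0582]
ee_rot: [179.9, 0.0, 100.1]
ft_force: [0.5, 1.1, -3.1]
finger_gap: 0.014
```

```bash
cat >> fx.py <<'E'
def meas(n):
    p,d,P=view(n);v,u=np.mgrid[0:420,0:560];ok=d>0
    R,G,B=[p[...,i].astype(int) for i in range(3)]
    yel=ok&(R>120)&(B<R*.6)&(G>R*.5)&(v<250)&(P[...,2]>58)&(P[...,2]<69)
    def st(nm,g):
        if g.sum()<30: print(nm,g.sum());return
        A=P[g];r=cv2.minAreaRect(A[:,:2].astype(np.float32));print(nm,g.sum(),'c',np.round(r[0],1),np.round(r[1],1),round(r[2],2),'y',A[:,1].min().round(1),A[:,1].max().round(1),'z',np.median(A[:,2]).round(1))
    st('plate',yel)
    top=p.shape and ok&(u>170)&(u<410)&(v>120)&(v<290)&~yel&(abs(P[...,0])<36)
    s=bot.state();z=s['position'][2]*1000+26.5
    st('upr',top&(abs(P[...,2]-z)<4)&(P[...,1]<s['position'][1]*0+ (tofix(np.array(s['position']))[1]*1000+50)))
    g=ok&(abs(P[...,2]-14.5)<3)&(abs(P[...,0])<50)&(v<300)&(P[...,1]>-70)
    b=P[g&(P[...,1]>20)&(P[...,1]<90)]
    if len(b)>20: print('bed x',np.percentile(b[:,0],[.5,99.5]).round(1),b[:,2].mean().round(1))
    red=ok&(R>120)&(G<60)&(B<60);a=P[red]
    if len(a): print('red',a.min(0).round(1),a.max(0).round(1))
E
python3 -c "
from fx import *
meas('wrist10')"
```

```text
14.1 [0.50470019 0.01364532 0.05808278] [1.79912132e+02 3.52998571e-02 1.00083700e+02] [-0.4  0.5 -3.5] 0.013843531637265498
tcp fix [  3.2 -14.5  58.1] yaw 0.03
plate 3702 c [ 0.8 54.8] [ 9.9 51.9] 89.91 y 49.8 59.7 z 64.0
upr 6173 c [ 1.7 11.9] [33.  60.2] 89.93 y -4.6 28.4 z 85.1
bed x [-43.9  45.1] 14.1
red [-1.9 59.8 65.9] [ 3.1 89.9 86.5]
```

View pics/wrist10.png

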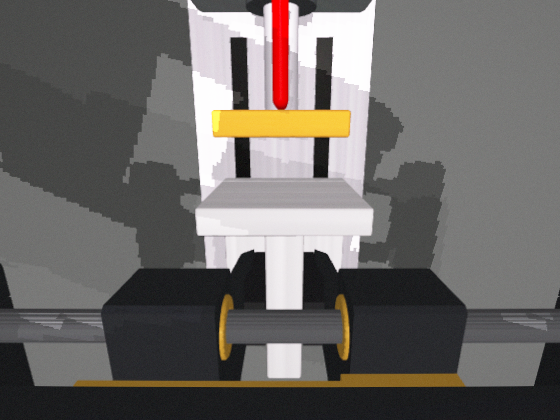

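Request:
apply_moves --pt "8 0 -1.0 4 0" --pt "8 0 0 4 0" --pt "8 0 0 1.5 0" --pt "8 0 0 0 0" --pt "8 0 0 0 0" --pt "8 0 0 0 0"

```text
t: 14.7
position: [0.5031, 0.0136, 0.0478]
ee_rot: [180.0, 0.0, 100.1]
ft_force: [0.6, 0.4, -3.7]
finger_gap: 0.0139
```

Request:
apply_moves --pt "8 0 0 0.5 0" --pt "8 0 0 0 0" --pt "8 0 0 0 0"

```text
t: 15.0
position: [0.503, 0.0136, 0.0472]
ee_rot: [180.0, -0.0, 100.1]
ft_force: [-0.4, -0.6, -3.3]
finger_gap: 0.0133
```

Request:
apply_moves --pt "8 0 0 0.5 0" --pt "8 0 0 0 0" --pt "8 0 0 0 0"

```text
t: 15.3
position: [0.5031, 0.0136, 0.0468]
ee_rot: [180.0, 0.0, 100.1]
ft_force: [0.1, -0.4, -1.9]
finger_gap: 0.0138
```

Request:
apply_moves --pt "8 0 0 0.5 0" --pt "8 0 0 0 0" --pt "8 0 0 0 0"

```text
t: 15.6
position: [0.5031, 0.0136, 0.0468]
ee_rot: [180.0, 0.0, 100.1]
ft_force: [-3.3, 1.1, 5.2]
finger_gap: 0.0142
```

```bash
python3 -c "
from fx import *
meas('wrist11')"
```

```text
15.65 [0.50313537 0.01357995 0.04678112] [1.79997750e+02 6.14674478e-03 1.00091219e+02] [-3.4 -0.3  4.6] 0.013669481093364147
tcp fix [  1.7 -14.3  46.8] yaw 0.04
plate 4508 c [ 0.7 55. ] [51.9 10.1] 0.14 y 50.0 60.0 z 64.0
upr 6060 c [ 0.  12.2] [33. 60.] 89.93 y -4.3 28.7 z 73.8
bed x [-43.9  45. ] 14.2
red [-1.6 59.9 64. ] [ 3.1 86.2 86.9]
```

View pics/wrist11.png

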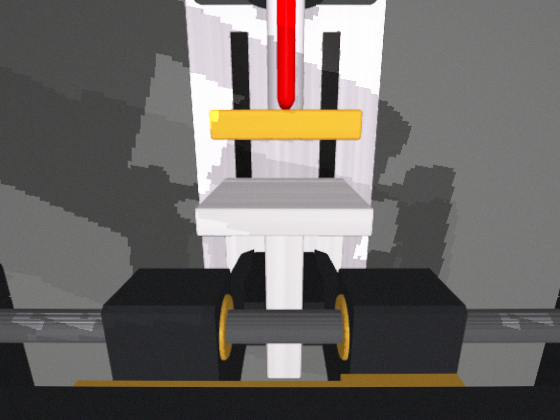

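Request:
apply_moves --pt "8 0 0.5 -0.3 0" --pt "8 5 0 0 0" --pt "8 5 0 0 0" --pt "8 5 0 0 0" --pt "8 3 0 0 0" --pt "8 0 0 0 0" --pt "8 0 0 0 0"

```text
t: 16.35
position: [0.5007, 0.0321, 0.0467]
ee_rot: [179.9, -0.0, 100.1]
ft_force: [1.5, 3.4, 2.8]
finger_gap: 0.0135
```

```bash
python3 -c "
from fx import *
meas('wrist12')"
```

```text
16.4 [0.5007184  0.03206075 0.0467705 ] [ 1.79946537e+02 -4.73948966e-02  1.00081821e+02] [0.2 4.9 3.1] 0.013779633923650315
tcp fix [ 2.5  4.3 46.8] yaw 0.03
plate 4033 c [ 0.6 54.9] [52.  10.2] 0.15 y 49.8 60.1 z 63.9
upr 6066 c [ 0.8 30.8] [33.  60.4] 89.99 y 14.3 47.4 z 73.8
bed x [-44.1  45.1] 14.1
red [-1.9 60.3 57. ] [  3.7 105.4  86.5]
```

Request:
apply_moves --pt "8 3 0 0 0" --pt "8 3 0 0 0" --pt "8 3 0 0 0" --pt "8 3 0 0 0" --pt "8 0 0 0 0" --pt "8 0 0 0 0"

```text
t: 17.0
position: [0.4987, 0.0427, 0.0468]
ee_rot: [180.0, 0.1, 100.1]
ft_force: [2.0, -5.3, 2.9]
finger_gap: 0.0137
```

```bash
python3 -c "
from fx import *
meas('wrist13')"
```

```text
17.05 [0.49874514 0.04269325 0.04677301] [1.79955223e+02 6.63015583e-02 1.00086010e+02] [ 2.3 -5.6  2.7] 0.014059230476105678
tcp fix [ 2.4 15.1 46.8] yaw 0.04
plate 3998 c [ 0.7 62.7] [10.2 51.9] 89.99 y 57.6 67.8 z 63.9
upr 6142 c [ 0.9 41.6] [60.1 32.9] 0.08 y 25.2 58.0 z 73.8
bed x [-44.1  45.1] 14.1
red [-24.   67.2  61.8] [ 25.3 116.9  86.7]
```

View pics/wrist13.png

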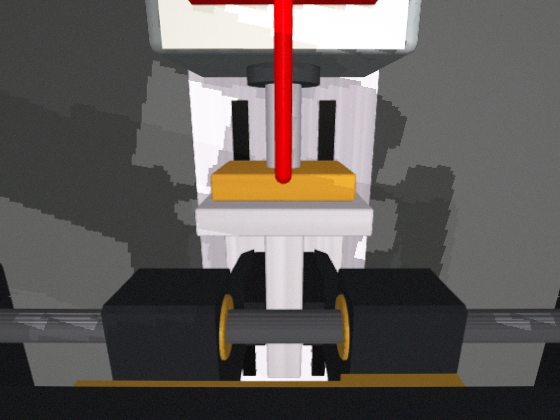

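The bracket is in contact: the plate has moved 7.8 mm, and both are square within 0.1°. I'll continue pressing.

Request:
apply_moves --pt "8 2.5 0 0 0" --pt "8 2.5 0 0 0" --pt "8 2.5 0 0 0" --pt "8 2.5 0 0 0" --pt "8 2 0 0 0" --pt "8 0 0 0 0" --pt "8 0 0 0 0"

```text
t: 17.75
position: [0.4968, 0.0535, 0.0468]
ee_rot: [180.0, 0.2, 100.1]
ft_force: [1.0, -9.3, 1.5]
finger_gap: 0.0135
```

```bash
python3 -c "
from fx import *
meas('wrist14')
for c,b in (('side',(225,315,200,320)),('scene',(120,220,235,335))):
    p,d,T=cam(c);save(c+'14',cv2.resize(p[b[0]:b[1],b[2]:b[3]],(600,500),interpolation=cv2.INTER_CUBIC))
"
```

```text
17.8 [0.49684803 0.0535287  0.046774  ] [1.79954447e+02 1.52539700e-01 1.00092931e+02] [  1.8 -10.6   2.5] 0.013868029367716965
tcp fix [ 2.4 26.1 46.8] yaw 0.04
plate 3959 c [ 0.7 73.7] [51.9 10.1] 0.03 y 68.7 78.8 z 63.9
upr 6178 c [ 0.8 52.6] [60.1 32.8] 0.03 y 36.2 69.0 z 73.8
bed x [-44.3  45.1] 14.1
red [-21.6  78.4  50. ] [ 25.3 127.9  86.7]
```

View pics/wrist14.png

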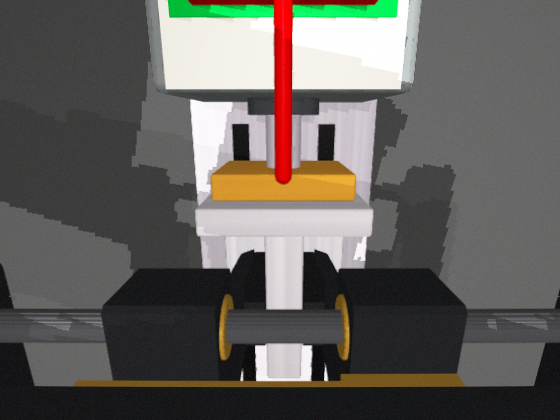

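View pics/side14.png

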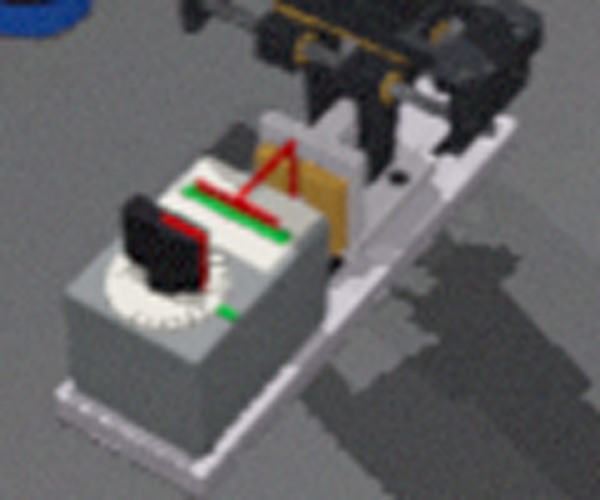

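View pics/scene14.png

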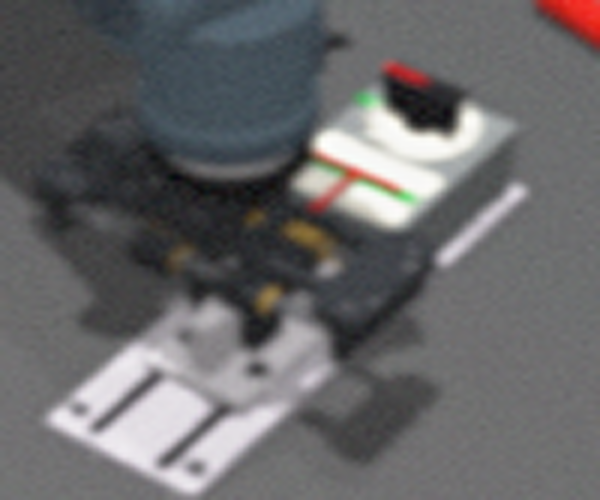

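The flag is over the green zone (side picture, about (240,200)), with plate travel 18.8 mm. I'll add the last 1.2 mm and hold.

Request:
apply_moves --pt "8 1.3 0 0 0" --pt "8 0 0 0 0" --pt "8 0 0 0 0" --pt "8 0 0 0 0" --pt "8 0 0 0 0" --pt "8 0 0 0 0" --pt "8 0 0 0 0" --pt "8 0 0 0 0"

```text
t: 18.7
position: [0.4967, 0.0545, 0.0468]
ee_rot: [180.0, 0.2, 100.1]
ft_force: [1.4, -11.3, 1.7]
finger_gap: 0.0137
```

```bash
python3 -c "
from fx import *
meas('wrist15')
for c in ('side','scene'):
    p,d,T=cam(c);save(c+'15',p)
"
```

```text
18.75 [0.49669689 0.05455958 0.04677751] [1.79953997e+02 1.75203206e-01 1.00096979e+02] [  1.7 -10.7   2.1] 0.0136922752153035
tcp fix [ 2.5 27.1 46.8] yaw 0.05
plate 3957 c [ 0.7 74.7] [51.8 10.1] 0.02 y 69.7 79.8 z 63.9
upr 6145 c [ 0.9 53.6] [60.1 32.8] 0.19 y 37.2 70.0 z 73.8
bed x [-44.2  45.2] 14.1
red [-23.7  79.4  49.7] [ 25.1 129.   86.6]
```

View pics/scene15.png

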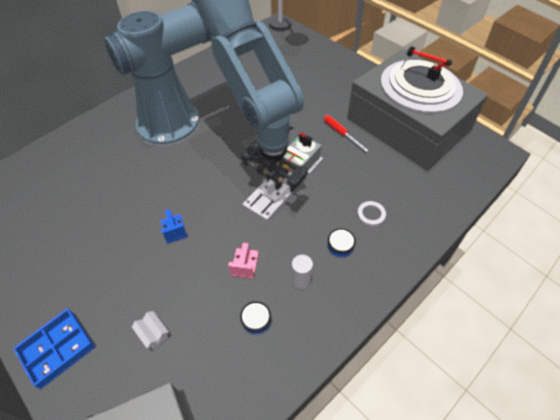

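View pics/wrist15.png

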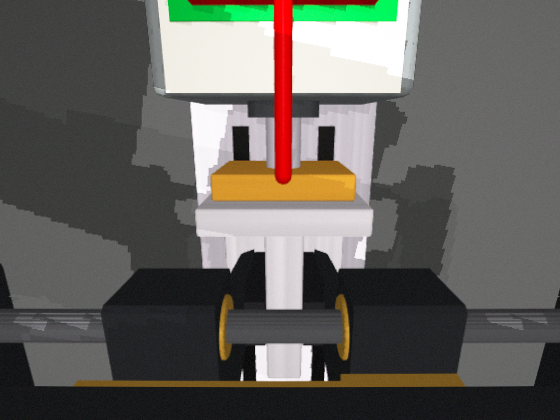

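The plate has moved 19.8 mm (9.9 N) and the wrist reads 10.7 to 11.3 N. The bracket is centred to 0.2 mm, square and flat. The scene picture shows the bystanders still in place. I'm handing in.

```bash
python3 -c "
from plant import bot
s=bot.state();print(s['t'],s['ft_force']);print(bot.close_job())"
```

```text
18.85 [  1.59870462 -11.86458543   1.6769732 ]
the job is handed in; nothing more can be done
None
```

The tare knob is set to zero, and the bracket is held pressed against the brass plate at about 10 N. I handed the job in at 18.85 s with the arm still holding it.

- **Knob:** I turned it from about 0.83 rad to the green mark with the gauge unloaded. A check from above put the bar within about 0.3° of the fixture's axis.
- **Position:** I gripped the silver bracket by its rib and set it on the bed. Its centre line is about 0.2 mm from the plate's and 0.4 mm from the bed's. The bolt holes should therefore be over the slots, though I did not measure the holes themselves.
- **Fit:** The tall face is against the plate and square to it within about 0.2°. The bracket's top edge height matches its foot lying flat on the bed, with about 5 N pressing it down.
- **Press:** In the last measurement the plate had moved 19.8 mm, which is 9.9 N, with the flag over the green zone. The highest force I read while pressing was about 12 N.
- **Disagreement:** The wrist force along the press read 10.7 to 11.9 N at the end, a little above the 9.9 N from the plate's travel. I put the difference down to friction on the bed and sensor noise.
- **Other things:** In the last scene picture the other things and the blue and pink look-alikes stood where they started; I compared them by eye only.

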